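Fetch the bead jar from behind the paint bottles

ROBOT

A 6-joint arm with a two-finger parallel gripper is mounted at the origin on the work surface. World frame = base frame: x ahead of the robot, y to its left, z up, the work surface at z = 0. Lengths are in mm, angles in rad, forces in N, time in s.
With the tool pointing down it reaches from about 275 to 750 mm from the base axis. Payload 10.2 kg.
Tool frame: the origin (TCP) lies at the very end of the fingers, on their centre line; the grasp point (between the pads) lies 19 mm behind it (ctrl.tcp_to_grasp is the distance from the TCP to the grasp point, in mm); z points along the fingers, x is the direction in which the jaws open and shut, and the axes are right-handed (so a half turn about z gives the same grasp; the last joint's range is limited). The gripper opens to 85 mm and grips with 20 to 120 N. Pads are 22 mm wide; open, the fingers measure 114 mm over their backs; the gripper's body (76 mm by 85 mm) begins 54 mm behind the grasp point. The pads swing forward as they close: fully open they stand 13 mm farther back than shut.
Start: joints at [1.08, 0.313, 1.498, -0, 1.331, -0.223], TCP at [138.933, 506.289, 231.294] pointing down, gripper open.
Joint ranges: [-2.94, 2.94], [-0.97, 2.17], [0.19, 2.56], [-1.23, 4.37], [0.02, 3.11], [-2.88, 2.88]. Speed limits (rad/s): [2.39, 2.39, 3.01, 3.14, 3.14, 3.14].

INTERFACE

Orientations are given as a unit quaternion [w, x, y, z].
In Python, from rig import monitor, vision, order, ctrl gives the robot as it stands. The module is installed in compiled form; this text tells all that it offers.
- The arm moves only by the shell command python3 -m pendant 'ROWS' [FORCE]. ROWS is JSON, a list that holds one entry, the list of rows, each a list of 5 numbers: the closure, from -1 (fully open) to 1 (shut), then the shift along the world's x, y, z in m, then the turn about the world's z in degrees. In form: [[[fingers, dx, dy, dz, spin], ...]]. A call has 1 to 20 rows; each row is the pose to reach, as a shift and turn from the pose commanded when the call began; what a row does not reach only later rows make up. A row lasts 1/10 s, in which the tool goes at most 50 mm and 8.59 degrees, less where a joint would pass 70% of its speed; a pose out of reach is approached as far as the arm can. A call with a gripper value outside its range is refused whole. The fingers move at their own pace and stop on an object; FORCE is the grip in N (left out, the last holds). Time passes only in rows, so rows that repeat a pose let the fingers close. It gives the time, the measured TCP pose, the force and the opening at its end, in the units of the state.
- monitor.sense(): the state, without advancing time (a new reading comes with each control period).
- vision.capture(name): name is "scene" or "top"; returns (picture, depth): 420x560x3 uint8, red, green, blue; 420x560 float32, mm along the optical axis (not along the pixel's ray), 0 where there is no reading.
- vision.camera_info(name): a dict with "fov_y" (degrees; the focal length in pixels is half the picture's height over the tangent of half this angle, whatever the lens; pixels are square), "cx", "cy" (the principal point, pixels), "R" (3x3) and "t" (3): a world point X has camera coordinates R X + t. Camera axes: x right, y down, z forward; pixel columns grow to the right and rows downward; lengths in mm; the calibration is good to about 2 mm. A picture is of the moment at which its call begins. camera_info takes no time and is no camera call.
- order.finish_job(): hands the job in, once; it reports no verdict.
The state is a dict: "time_s": time; "joints": joint angles; "dq": joint speeds; "tau": joint torques, N m; "eef_pos": TCP position; "ee_rot": TCP orientation; "force": force on the tool from outside, world axes, zero at the start; "wrist_torque": the same for the moment, N m; "grip_width": opening from 0.0 (shut) to 1.0 (fully open).
Only numpy, scipy, OpenCV 4.12 (cv2) and the standard library are available. Lean on these libraries where they do the work, as an engineer would, in place of code of your own. Each camera call takes 0.05 s, during which the arm holds its last target.

TASK

First clear all three paint bottles from the caddy and stand them on the green cutting mat, then fetch the purple bead jar from behind them and stand it in the middle of the cork disc. With the jar there, put the bottles back in the caddy, each upright in the middle of the coaster of its own colour, whichever coaster it came from. Do not push or knock over the cup of brushes.

Things in the scene. Friction and masses are not known exactly. Their poses are not given: they have to be found in the camera images.
- red_bottle: red paint bottle, thin white collar, closed, upright: round body 48 mm diameter straight up to 95 mm, then a shoulder to a nozzle about 20 mm wide; 120 mm tall in all, 0.13 to 0.25 kg. Starts on one of the three coasters, not always that of its own colour. Origin at the centre of its underside, z up through the nozzle.
- red_coaster: red round coaster, 74 mm diameter, 4 mm thick, fixed on the 8 mm base of the plywood caddy, its top 12 mm above the table. The three stand about 72 mm from the bead jar, one on the robot's side and one at each flank, at least 92 mm apart, in varying order. A 36 mm high rail runs along the caddy's far edge. Origin at the centre of its underside, z up.
- yellow_bottle: yellow paint bottle, thin white collar, closed, upright: round body 48 mm diameter straight up to 95 mm, then a shoulder to a nozzle about 20 mm wide; 120 mm tall in all, 0.13 to 0.25 kg. Starts on one of the three coasters, not always that of its own colour. Origin at the centre of its underside, z up through the nozzle.
- yellow_coaster: yellow round coaster, 74 mm diameter, 4 mm thick, fixed on the 8 mm base of the plywood caddy, its top 12 mm above the table. The three stand about 72 mm from the bead jar, one on the robot's side and one at each flank, at least 92 mm apart, in varying order. A 36 mm high rail runs along the caddy's far edge. Origin at the centre of its underside, z up.
- blue_bottle: blue paint bottle, thin white collar, closed, upright: round body 48 mm diameter straight up to 95 mm, then a shoulder to a nozzle about 20 mm wide; 120 mm tall in all, 0.13 to 0.25 kg. Starts on one of the three coasters, not always that of its own colour. Origin at the centre of its underside, z up through the nozzle.
- blue_coaster: blue round coaster, 74 mm diameter, 4 mm thick, fixed on the 8 mm base of the plywood caddy, its top 12 mm above the table. The three stand about 72 mm from the bead jar, one on the robot's side and one at each flank, at least 92 mm apart, in varying order. A 36 mm high rail runs along the caddy's far edge. Origin at the centre of its underside, z up.
- bead_jar: low round jar of purple beads with a purple lid, 60 mm diameter, 45 mm tall, closed, 0.1 to 0.21 kg. It stands on the caddy's base (8 mm above the table) behind and between the three bottles, which are too tall and close for a gripper to reach it. Origin at the centre of its underside, z up.
- mat: green cutting mat with a fine pale grid, 240 mm along its x axis, 180 mm along its y axis, 3 mm thick, fixed flat on the table to the left or the right of the caddy: the side area. Its yaw varies a little. Origin at the centre of its underside, z up.
- cork_disc: round cork disc with a dark brown rim, 96 mm diameter, 5 mm thick, fixed flat on the table on the other side of the caddy from the mat: place of the bead jar. Origin at the centre of its underside, z up.
- brush_cup: white cup with three paint brushes, loose, standing on the table on the robot's side of the caddy: 68 mm diameter at the rim, 85 mm tall, brushes up to 130 mm. Not to be disturbed. Origin at the centre of its underside, z up.

How it is judged:
By the outcome, as a careful person would: the job done as asked, in the order asked, and still so for the second after the job is handed in, with the robot touching nothing.
It also fails if it takes over 144 s, if anything falls off the work surface, if the arm or the gripper's body presses on something with over 40 N, if the wrist force passes 120 N, or if a joint passes its speed limit or range.

## Working session

There is one attempt and no reset: what is moved stays moved. The work goes in short steps, Python scripts to look and compute and a shell command to move; the robot and the scene stay as the last step left them, time stands still between calls to the robot, and variables do not carry over. Pictures are saved under pics/ and viewed, and the job is handed in when it is done.

```bash
mkdir -p pics
python3 - <<'E'
from rig import monitor, vision, ctrl
import cv2
print(monitor.sense())
print(ctrl.tcp_to_grasp)
for n in ("scene","top"):
    p,d=vision.capture(n)
    cv2.imwrite(f"pics/{n}0.png",p[:,:,::-1])
    print(n,vision.camera_info(n),d.min(),d.max())
E
```

```text
{'time_s': 0.0, 'joints': array([ 1.07962151e+00,  3.13417226e-01,  1.49845445e+00, -7.62868741e-07,
        1.33099530e+00, -2.23411003e-01]), 'dq': array([ 8.83562886e-05, -3.22790363e-05,  5.57214749e-04,  1.94325127e-04,
        4.82520529e-04,  8.38872566e-04]), 'tau': array([-1.44921294e-03, -4.12268364e+01, -2.59729260e+01, -3.05651392e-04,
        4.27658888e-03, -1.00393967e-05]), 'eef_pos': array([138.79229759, 506.04865337, 230.74530778]), 'ee_rot': array([ 2.64854854e-04,  7.95165050e-01,  6.06392725e-01, -5.79509994e-04]), 'force': array([-0.39983647, -0.87235495,  0.5113442 ]), 'wrist_torque': array([0.00129813, 0.01620374, 0.02708057]), 'grip_width': 0.9999255103800855}
18.700000000000003
scene {'fov_y': 57.86084647125205, 'cx': 272.16837375150885, 'cy': 208.28358761303764, 'R': array([[ 0.79279235,  0.60946077,  0.00615397],
       [ 0.4902748 , -0.63169064, -0.60049776],
       [-0.36209242,  0.47908717, -0.79960275]]), 't': array([-416.25560896, -244.50706362, 1070.37933458])} 0.0 3140.5254
top {'fov_y': 44.16002613173378, 'cx': 270.35771540459484, 'cy': 208.6561187012338, 'R': array([[-0.02646039, -0.99952364,  0.01588535],
       [-0.99810047,  0.02553164, -0.05606777],
       [ 0.05563548, -0.01733875, -0.99830059]]), 't': array([  -8.91711283,  507.76063346, 1107.60593391])} 0.0 1696.0597
```

View pics/scene0.png

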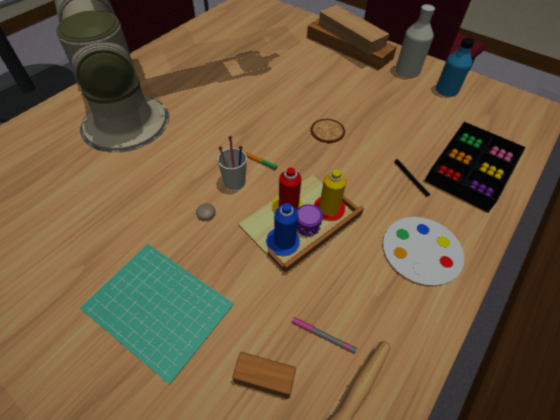

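View pics/top0.png

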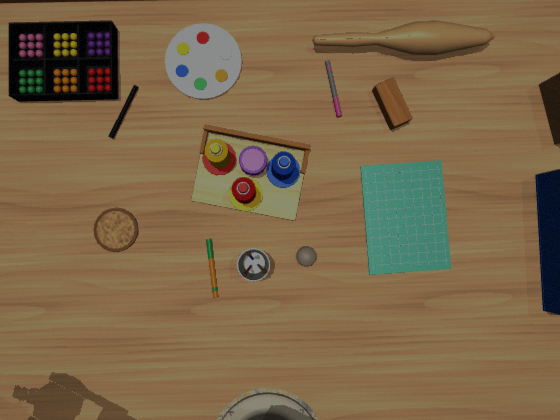

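The top picture shows the caddy at about (250,172). Blue at (284,165) stands on the blue coaster, red at (243,188) on yellow, and yellow at (217,153) on red. The jar is at (253,160), the mat at (405,217), the cork at (116,229) and the cup at (254,265). Next I measure them.

```bash
cat > h.py <<'E'
import numpy as np, cv2
from scipy.optimize import least_squares
from rig import monitor, vision, ctrl
def cap(n,save=None):
    p,d=vision.capture(n)
    if save: cv2.imwrite(f"pics/{save}.png",p[:,:,::-1])
    return p,d,vision.camera_info(n)
def world(d,ci):
    f=d.shape[0]/2/np.tan(np.radians(ci["fov_y"]/2))
    v,u=np.mgrid[:d.shape[0],:d.shape[1]]
    c=np.stack([(u-ci["cx"])/f*d,(v-ci["cy"])/f*d,d],-1)
    return (c-ci["t"])@ci["R"]
def ray(u,v,z,ci,H=420):
    f=H/2/np.tan(np.radians(ci["fov_y"]/2)); R=np.array(ci["R"]);t=np.array(ci["t"])
    u=np.asarray(u,float);v=np.asarray(v,float)
    dirs=np.stack([(u-ci["cx"])/f,(v-ci["cy"])/f,np.ones_like(u)],-1)@R
    C=-R.T@t
    s=(z-C[2])/dirs[...,2]
    return C+dirs*s[...,None]
def hsv(p): return cv2.cvtColor(p,cv2.COLOR_RGB2HSV)
HUE={"red":(174,6),"yellow":(20,35),"blue":(105,125),"purple":(128,160),"green":(72,92)}
def cmask(p,c,smin=110,vmin=50):
    h=hsv(p);a,b=HUE[c];H=h[...,0]
    m=((H>=a)|(H<=b)) if a>b else ((H>=a)&(H<=b))
    return m&(h[...,1]>=smin)&(h[...,2]>=vmin)
def fitc(P,r):
    g=lambda x:np.hypot(P[:,0]-x[0],P[:,1]-x[1])-r
    s=least_squares(g,P.mean(0),loss="soft_l1",f_scale=1.5)
    return s.x,np.abs(s.fun).mean() if s.fun.ndim else 0
E
python3 - <<'E'
from h import *
for n in ("top","scene"):
    p,d,ci=cap(n); W=world(d,ci); z=W[...,2]
    box=(d>0)&(W[...,0]>200)&(W[...,0]<750)&(abs(W[...,1])<450)
    tab=box&(abs(z)<15)
    print(n,"table z med",np.median(z[tab]))
    for c in ("red","yellow","blue","purple"):
        m=cmask(p,c)&box&(W[...,0]>400)&(abs(W[...,1])<200)
        for lo,hi in ((5,20),(20,60),(60,105),(105,125),(125,140)):
            k=m&(z>lo)&(z<hi)
            if k.sum()>8:
                q=W[k]; print(c,lo,hi,k.sum(),"med",q.mean(0).round(1),"min",q.min(0).round(),"max",q.max(0).round())
    m=cmask(p,"green",60)&box
    ct=max(cv2.findContours(m.astype(np.uint8),0,2)[0],key=cv2.contourArea)
    b=cv2.boxPoints(cv2.minAreaRect(ct)); print("mat px",b.tolist()); print(ray(b[:,0],b[:,1],3,ci).round(1).tolist())
    h=hsv(p)
E
```

```text
top table z med -0.32432291178765366
red 5 20 333 med [611.5  77.9  11.1] min [ 586. -184.    5.] max [747. 122.  18.]
red 60 105 11 med [532.8  36.1  97.5] min [521.  13.  81.] max [625.  62. 105.]
red 105 125 288 med [541.7  32.3 112.1] min [521.  11. 105.] max [565.  55. 125.]
red 125 140 73 med [543.5  32.8 130.9] min [535.  24. 126.] max [552.  42. 135.]
yellow 5 20 425 med [532.7  29.4  11. ] min [404. -99.   5.] max [671. 119.  18.]
yellow 20 60 47 med [602.3  78.3  42.5] min [598.  63.  21.] max [613.  99.  60.]
yellow 60 105 76 med [605.4  78.3  86.7] min [598.  61.  61.] max [643. 107. 105.]
yellow 105 125 294 med [619.9  84.2 112.1] min [556.  13. 105.] max [645. 108. 124.]
yellow 125 140 75 med [621.3  84.9 130.4] min [613.  77. 125.] max [630.  93. 135.]
blue 5 20 360 med [577.4 -51.8  11.4] min [554. -87.   5.] max [616. -17.  20.]
blue 60 105 21 med [565.6 -36.2  96.7] min [406. -72.  66.] max [610.  23. 105.]
blue 105 125 292 med [591.1 -48.7 112.3] min [570. -72. 105.] max [615. -26. 124.]
blue 125 140 74 med [592.8 -48.4 130.8] min [584. -57. 126.] max [602. -39. 13
[... 1420 characters left out ...]
71.  20.] max [619.  13.  60.]
blue 60 105 295 med [592.9 -57.   83.8] min [410. -72.  60.] max [619.  27. 105.]
blue 105 125 258 med [596.6 -53.3 112.4] min [414. -70. 105.] max [618.  26. 125.]
blue 125 140 74 med [595.6 -48.5 130.8] min [586. -57. 125.] max [604. -38. 133.]
purple 5 20 30 med [614.8  -1.2  16.8] min [532. -12.  11.] max [635.  74.  20.]
purple 20 60 585 med [614.2  11.1  49.2] min [539. -15.  21.] max [641.  45.  56.]
mat px [[79.82412719726562, 308.3896484375], [146.05172729492188, 230.12066650390625], [234.98965454101562, 305.3758544921875], [168.76205444335938, 383.64483642578125]]
[[369.7, -410.5, 3.0], [331.5, -209.8, 3.0], [603.9, -221.8, 3.0], [606.4, -399.3, 3.0]]
```

Run:
```python
import cv2
a=cv2.imread("pics/top0.png")[115:290,80:330]; cv2.imwrite("pics/topz.png",cv2.resize(a,None,fx=3.2,fy=3.2,interpolation=cv2.INTER_CUBIC)[:600,:800])
a=cv2.imread("pics/scene0.png")[110:290,180:400]; cv2.imwrite("pics/scenez.png",cv2.resize(a,None,fx=3.3,fy=3.3,interpolation=cv2.INTER_CUBIC))
```

```text
(no output)
```

View pics/topz.png

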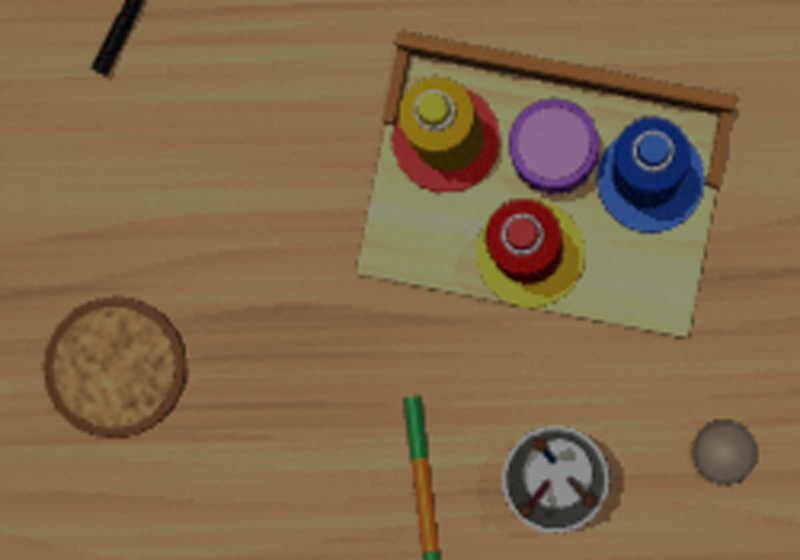

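Run:
```python
from h import *
est={"yellow":(545,33),"red":(623,85),"blue":(594,-48.5)}
for n in ("top","scene"):
    p,d,ci=cap(n); W=world(d,ci); z=W[...,2]
    for c,e in est.items():   # coaster of colour c
        m=cmask(p,c)&(z>5)&(z<17)&(np.hypot(W[...,0]-e[0],W[...,1]-e[1])<50)
        v,u=np.nonzero(m); P=ray(u,v,12,ci)[:,:2]
        # outermost points per angular sector
        a=np.arctan2(P[:,1]-e[1],P[:,0]-e[0]); r=np.hypot(*(P-e).T); s=(a/0.15).astype(int)
        Q=np.array([P[s==k][np.argmax(r[s==k])] for k in np.unique(s) if r[s==k].max()>28])
        x,err=fitc(Q,37-1); print(n,c,"coaster",x.round(1),len(Q),err.round(2))
    # bottles nozzle top
    for c,e in {"red":(545,33),"yellow":(623,85),"blue":(594,-48.5)}.items():
        k=(z>105)&(z<140)&(np.hypot(W[...,0]-e[0],W[...,1]-e[1])<40)
        q=W[k&(z>129)]; print(n,c,"noz",np.median(q,0).round(1),((q.min(0)+q.max(0))/2).round(1))
    # jar top
    k=cmask(p,"purple",60)&(z>45)&(z<60)&(np.hypot(W[...,0]-610,W[...,1]-13)<45)
    q=W[k]; print(n,"jar",q.mean(0).round(1),((q.min(0)+q.max(0))/2).round(1),(q.max(0)-q.min(0)).round(1))
    # cork and cup
    k=(z>2)&(z<12)&(abs(W[...,0]-470)<90)&(abs(W[...,1]-300)<90)
    q=W[k]; print(n,"cork",q.mean(0).round(1),((q.min(0)+q.max(0))/2).round(1),(q.max(0)-q.min(0)).round(1))
    k=(z>20)&(z<90)&(abs(W[...,0]-400)<80)&(abs(W[...,1]-10)<80)
    q=W[k]; print(n,"cup",q.mean(0).round(1),((q.min(0)+q.max(0))/2).round(1),(q.max(0)-q.min(0)).round(1))
```

```text
top yellow coaster [540.9  31.1] 35 0.62
top red coaster [621.1  87.1] 32 0.41
top blue coaster [590.3 -51.8] 32 0.67
top red noz [544.4  32.  131.3] [544.4  32.9 132.1]
top yellow noz [622.2  84.8 131.3] [621.3  84.7 131.7]
top blue noz [593.4 -49.  131.3] [593.3 -48.3 132.3]
top jar [609.5  13.2  52.4] [609.9  13.4  52.8] [58.1 57.3 14.1]
top cork [471.4 309.6   4.2] [469.6 300.2   6.6] [179.2 179.6   9.2]
top cup [389.4  18.4  63.6] [392.4  17.1  54.4] [65.  65.1 68.6]
scene yellow coaster [542.1  33.2] 15 1.55
scene red coaster [621.9  90. ] 23 0.84
scene blue coaster [591.1 -49. ] 30 1.0
scene red noz [546.   33.9 131.6] [545.6  34.7 132. ]
scene yellow noz [623.5  86.6 131.7] [623.8  87.3 131.8]
scene blue noz [595.3 -47.5 131.5] [595.3 -46.5 131.7]
scene jar [614.5  14.   52.8] [612.3  15.1  51.1] [59.3 59.4 12. ]
scene cork [473.9 312.6   4.7] [470.6 300.6   5.4] [178.5 178.5   6.8]
scene cup [396.1  16.6  60.8] [394.2  19.   54.8] [65.8 66.2 69.5]
```

Run:
```python
from h import *
for n in ("top","scene"):
    p,d,ci=cap(n); W=world(d,ci); h=hsv(p)
    g=(np.hypot(W[...,0]-474,W[...,1]-304)<62)&(abs(W[...,2])<14)
    ring=g&(h[...,2]<np.median(h[...,2][g])*0.82)
    v,u=np.nonzero(ring); P=ray(u,v,5,ci)[:,:2]; c0=P.mean(0)
    a=np.arctan2(*(P-c0).T[::-1]); r=np.hypot(*(P-c0).T); s=(a/0.15).astype(int)
    Q=np.array([P[s==k][np.argmax(r[s==k])] for k in np.unique(s)])
    print(n,c0,ring.sum(),fitc(Q,47),r.max())
    m=cmask(p,"green",60)&(W[...,1]<-180)&(W[...,1]>-450)&(W[...,0]<680)
    ct=max(cv2.findContours(m.astype(np.uint8),0,2)[0],key=cv2.contourArea).reshape(-1,2)
    P=ray(ct[:,0],ct[:,1],3,ci)[:,:2].astype(np.float32); R=cv2.minAreaRect(P); print("mat",R, cv2.boxPoints(R).round().tolist())
```

```text
top [470.6197306  311.16591819] 479 (array([471.45028129, 314.29346703]), np.float64(0.9771978997200303)) 51.86628161006823
mat ((482.7967224121094, -317.8048095703125), (238.7504119873047, 179.50291442871094), 2.6151270866394043) [[359.0, -234.0], [368.0, -413.0], [606.0, -402.0], [598.0, -223.0]]
scene [477.41223859 307.5475169 ] 237 (array([473.75798527, 315.14084937]), np.float64(1.6620276393998585)) 58.80042352153356
mat ((483.6524658203125, -315.5091857910156), (238.5364227294922, 178.5560760498047), 2.534400224685669) [[361.0, -232.0], [368.0, -410.0], [607.0, -399.0], [599.0, -221.0]]
```

```bash
python3 -m pendant '[[[-1,0.200,-0.236,0,0],[-1,0.200,-0.236,0,0],[-1,0.200,-0.236,0,0],[-1,0.200,-0.236,0,0],[-1,0.200,-0.236,0,0],[-1,0.200,-0.236,0,0],[-1,0.406,-0.473,0,0],[-1,0.406,-0.473,0,0],[-1,0.406,-0.473,0,0],[-1,0.406,-0.473,0,0],[-1,0.406,-0.473,0,0],[-1,0.406,-0.473,0,0],[-1,0.406,-0.473,0,0],[-1,0.406,-0.473,0,0],[-1,0.406,-0.473,-0.03,0],[-1,0.406,-0.473,-0.03,0],[-1,0.406,-0.473,-0.03,0]]]' 40
```

```text
time_s: 2.1
eef_pos: [544.5, 34.0, 201.8]
ee_rot: [-0.0, 0.795, 0.607, -0.0]
force: [0.0, 0.2, 1.2]
grip_width: 0.995
```

```bash
python3 -m pendant '[[[-1,0,0,-0.03,0],[-1,0,0,-0.06,0],[-1,0,0,-0.09,0],[-1,0,0,-0.11,0],[-1,0,0,-0.13,0],[-1,0,0,-0.13,0],[-1,0,0,-0.13,0],[1,0,0,-0.13,0],[1,0,0,-0.13,0],[1,0,0,-0.13,0],[1,0,0,-0.13,0],[1,0,0,-0.13,0],[1,0,0,-0.13,0],[1,0,0,-0.13,0],[1,0,0,-0.13,0],[1,0,0,-0.13,0]]]' 40
```

```text
time_s: 3.7
eef_pos: [545.5, 33.3, 72.4]
ee_rot: [0.001, 0.795, 0.606, 0.001]
force: [-1.1, 0.4, 5.7]
grip_width: 0.55
```

Run:
```python
from h import *
cap("scene","s1")
```

```text
(no output)
```

View pics/s1.png

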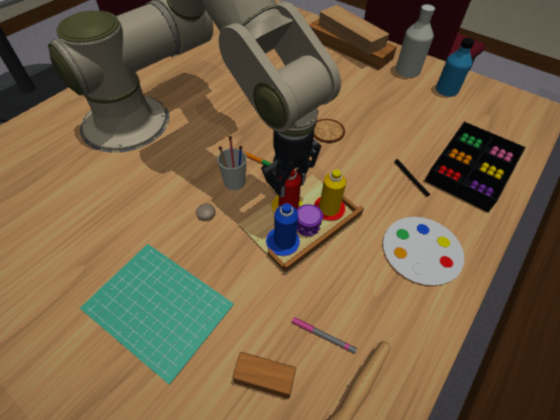

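```bash
python3 -m pendant '[[[1,0,0,0.02,0],[1,0,0,0.05,0],[1,0,0,0.08,0],[1,0,0,0.10,0],[1,0,0,0.10,0],[1,-0.012,-0.030,0.10,0],[1,-0.024,-0.060,0.10,0],[1,-0.035,-0.090,0.10,0],[1,-0.047,-0.120,0.10,0],[1,-0.059,-0.150,0.10,0],[1,-0.071,-0.180,0.10,0],[1,-0.083,-0.210,0.10,0],[1,-0.094,-0.240,0.10,0],[1,-0.106,-0.270,0.10,0],[1,-0.118,-0.300,0.10,0],[1,-0.130,-0.330,0.10,0],[1,-0.135,-0.343,0.10,0],[1,-0.135,-0.343,0.10,0],[1,-0.135,-0.343,0.10,0]]]'
python3 - <<'E'
from h import *
cap("scene","s2")
E
```

```text
time_s: 5.65
eef_pos: [410.0, -308.8, 170.6]
ee_rot: [-0.001, 0.795, 0.606, 0.0]
force: [0.6, 0.3, -2.3]
grip_width: 0.551
```

View pics/s2.png

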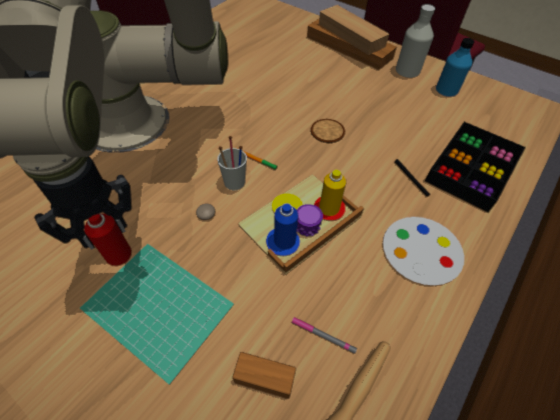

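The red bottle is held upright above the mat, at about (110,240). I lower it, release and retreat.

```bash
python3 -m pendant '[[[1,0,0,-0.03,0],[1,0,0,-0.06,0],[1,0,0,-0.085,0],[1,0,0,-0.10,0],[1,0,0,-0.106,0],[1,0,0,-0.108,0],[1,0,0,-0.108,0],[1,0,0,-0.108,0],[-1,0,0,-0.108,0],[-1,0,0,-0.108,0],[-1,0,0,-0.108,0],[-1,0,0,-0.108,0],[-1,0,0,-0.108,0],[-1,0,0,-0.09,0],[-1,0,0,-0.06,0],[-1,0,0,-0.02,0],[-1,0,0,0.03,0],[-1,0,0,0.03,0],[-1,0,0,0.03,0]]]'
```

```text
time_s: 7.6
eef_pos: [410.1, -309.9, 201.9]
ee_rot: [0.001, 0.795, 0.606, 0.0]
force: [0.2, -0.2, -1.1]
grip_width: 0.997
```

```bash
python3 -m pendant '[[[-1,0.032,0.045,0,0],[-1,0.064,0.09,0,0],[-1,0.096,0.135,0,0],[-1,0.128,0.18,0,0],[-1,0.16,0.225,0,0],[-1,0.184,0.262,0,0],[-1,0.184,0.262,0,0],[-1,0.184,0.262,0,0],[-1,0.184,0.262,-0.03,0],[-1,0.184,0.262,-0.06,0],[-1,0.184,0.262,-0.09,0],[-1,0.184,0.262,-0.11,0],[-1,0.184,0.262,-0.13,0],[-1,0.184,0.262,-0.13,0],[-1,0.184,0.262,-0.13,0]]]'
python3 - <<'E'
from h import *
cap("scene","s3");cap("top","t3")
E
```

```text
time_s: 9.1
eef_pos: [593.5, -48.4, 71.2]
ee_rot: [-0.0, 0.795, 0.606, -0.0]
force: [0.4, 0.5, -0.2]
grip_width: 0.999
```

View pics/s3.png

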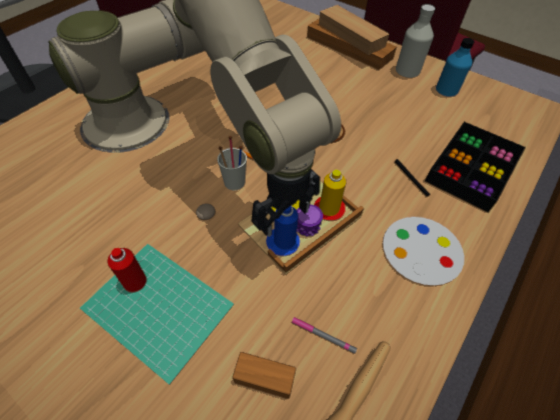

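View pics/t3.png

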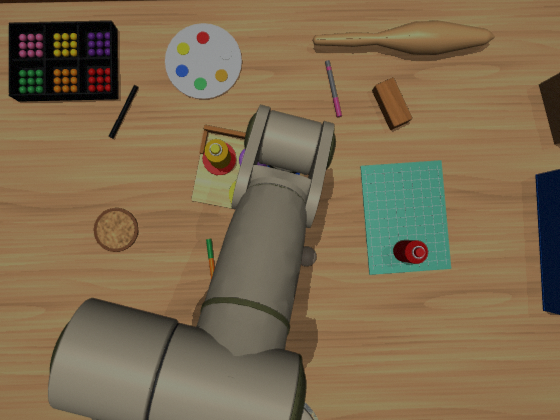

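Red stands upright on the mat at (128,270) in the scene picture. The gripper straddles the blue bottle, so I grip and lift it.

```bash
python3 -m pendant '[[[1,0,0,0,0],[1,0,0,0,0],[1,0,0,0,0],[1,0,0,0,0],[1,0,0,0,0],[1,0,0,0,0],[1,0,0,0,0],[1,0,0,0,0],[1,0,0,0.02,0],[1,0,0,0.05,0],[1,0,0,0.08,0],[1,0,0,0.10,0],[1,0,0,0.10,0],[1,0,0,0.10,0]]]' 40
```

```text
time_s: 10.6
eef_pos: [593.5, -47.6, 170.0]
ee_rot: [-0.001, 0.795, 0.606, -0.001]
force: [-0.3, -0.0, -2.8]
grip_width: 0.55
```

```bash
python3 -m pendant '[[[1,-0.012,-0.030,0,0],[1,-0.024,-0.060,0,0],[1,-0.036,-0.09,0,0],[1,-0.049,-0.12,0,0],[1,-0.061,-0.15,0,0],[1,-0.073,-0.18,0,0],[1,-0.086,-0.21,0,0],[1,-0.098,-0.24,0,0],[1,-0.107,-0.262,0,0],[1,-0.107,-0.262,0,0],[1,-0.107,-0.262,0,0],[1,-0.107,-0.262,-0.03,0],[1,-0.107,-0.262,-0.06,0],[1,-0.107,-0.262,-0.085,0],[1,-0.107,-0.262,-0.10,0],[1,-0.107,-0.262,-0.106,0],[1,-0.107,-0.262,-0.108,0],[1,-0.107,-0.262,-0.108,0],[1,-0.107,-0.262,-0.108,0]]]'
python3 -m pendant '[[[-1,0,0,0,0],[-1,0,0,0,0],[-1,0,0,0,0],[-1,0,0,0,0],[-1,0,0,0,0],[-1,0,0,0.02,0],[-1,0,0,0.05,0],[-1,0,0,0.09,0],[-1,0,0,0.138,0],[-1,0,0,0.138,0],[-1,0,0,0.138,0]]]'
```

```text
time_s: 12.5
eef_pos: [487.2, -309.7, 63.8]
ee_rot: [0.0, 0.795, 0.607, 0.0]
force: [0.6, 0.4, -1.8]
grip_width: 0.553
time_s: 13.6
eef_pos: [487.1, -309.9, 202.0]
ee_rot: [0.001, 0.795, 0.606, 0.0]
force: [0.2, -0.1, -0.4]
grip_width: 0.998
```

```bash
python3 -m pendant '[[[-1,0.016,0.045,0,0],[-1,0.031,0.09,0,0],[-1,0.046,0.135,0,0],[-1,0.062,0.18,0,0],[-1,0.077,0.225,0,0],[-1,0.093,0.27,0,0],[-1,0.108,0.315,0,0],[-1,0.124,0.36,0,0],[-1,0.136,0.395,0,0],[-1,0.136,0.395,0,0],[-1,0.136,0.395,0,0],[-1,0.136,0.395,-0.03,0],[-1,0.136,0.395,-0.06,0],[-1,0.136,0.395,-0.09,0],[-1,0.136,0.395,-0.11,0],[-1,0.136,0.395,-0.13,0],[-1,0.136,0.395,-0.13,0],[-1,0.136,0.395,-0.13,0]]]'
python3 - <<'E'
from h import *
cap("scene","s4")
E
```

```text
time_s: 15.4
eef_pos: [622.9, 84.2, 71.5]
ee_rot: [-0.0, 0.796, 0.606, -0.0]
force: [-0.3, -0.4, 1.0]
grip_width: 1.0
```

View pics/s4.png

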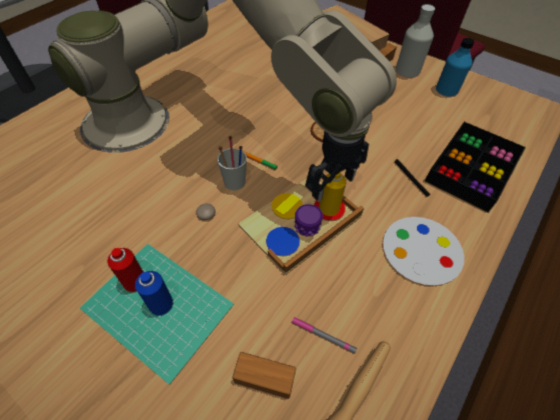

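Red (125,270) and blue (153,292) stand on the mat, and the fingers straddle the yellow bottle.

```bash
python3 -m pendant '[[[1,0,0,0,0],[1,0,0,0,0],[1,0,0,0,0],[1,0,0,0,0],[1,0,0,0,0],[1,0,0,0,0],[1,0,0,0,0],[1,0,0,0,0],[1,0,0,0.02,0],[1,0,0,0.05,0],[1,0,0,0.08,0],[1,0,0,0.10,0],[1,0,0,0.10,0],[1,0,0,0.10,0]]]' 40
python3 -m pendant '[[[1,-0.006,-0.035,0,0],[1,-0.011,-0.070,0,0],[1,-0.016,-0.105,0,0],[1,-0.022,-0.14,0,0],[1,-0.027,-0.175,0,0],[1,-0.032,-0.21,0,0],[1,-0.038,-0.245,0,0],[1,-0.043,-0.28,0,0],[1,-0.049,-0.315,0,0],[1,-0.055,-0.35,0,0],[1,-0.061,-0.385,0,0],[1,-0.061,-0.395,0,0],[1,-0.061,-0.395,0,0],[1,-0.061,-0.395,-0.03,0],[1,-0.061,-0.395,-0.06,0],[1,-0.061,-0.395,-0.085,0],[1,-0.061,-0.395,-0.10,0],[1,-0.061,-0.395,-0.106,0],[1,-0.061,-0.395,-0.108,0],[1,-0.061,-0.395,-0.108,0]]]'
python3 -m pendant '[[[1,0,0,0,0],[-1,0,0,0,0],[-1,0,0,0,0],[-1,0,0,0,0],[-1,0,0,0,0],[-1,0,0,0,0],[-1,0,0,0.02,0],[-1,0,0,0.05,0],[-1,0,0,0.09,0],[-1,0,0,0.138,0],[-1,0,0,0.138,0],[-1,0,0,0.138,0]]]'
python3 - <<'E'
from h import *
cap("scene","s5"); p,d,ci=cap("top","t5")
W=world(d,ci);z=W[...,2]
k=cmask(p,"purple",60)&(z>45)&(z<60)&(np.hypot(W[...,0]-610,W[...,1]-13)<45)
q=W[k]; print(k.sum(), q.mean(0).round(1),((q.min(0)+q.max(0))/2).round(1),(q.max(0)-q.min(0)).round(1))
E
```

```text
time_s: 16.85
eef_pos: [622.5, 85.3, 170.0]
ee_rot: [-0.001, 0.795, 0.606, -0.001]
force: [-1.2, 0.1, -2.7]
grip_width: 0.553
time_s: 18.85
eef_pos: [562.4, -309.7, 64.1]
ee_rot: [0.001, 0.795, 0.607, 0.0]
force: [-0.4, 1.2, -2.0]
grip_width: 0.55
time_s: 20.05
eef_pos: [562.1, -309.8, 202.0]
ee_rot: [0.001, 0.795, 0.606, 0.0]
force: [-1.0, 0.8, -0.7]
grip_width: 1.002
613 [609.6  13.2  52.5] [609.8  13.3  52. ] [57.8 57.1 12. ]
```

View pics/s5.png

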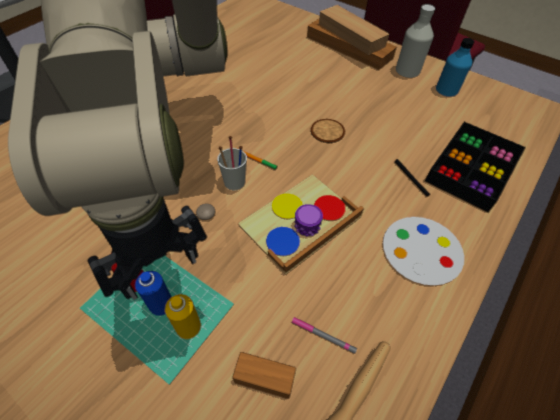

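View pics/t5.png

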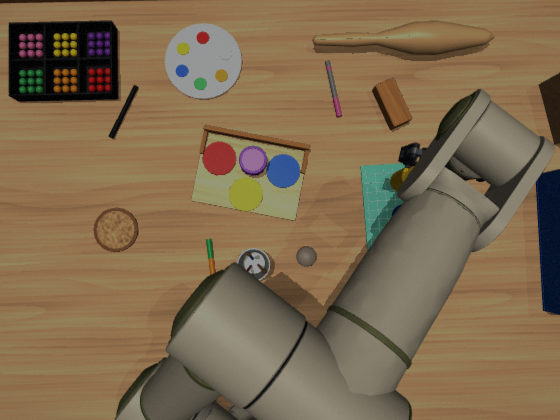

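All three bottles stand on the mat at about (125,275), (153,293) and (182,317). The coasters are now free, so I refine their centres.

Run:
```python
from h import *
est={"yellow":(541.5,32),"red":(621.5,88.5),"blue":(590.7,-50)}
for n in ("top","scene"):
    p,d,ci=cap(n); W=world(d,ci); z=W[...,2]
    for c,e in est.items():
        m=cmask(p,c)&(z>5)&(z<17)&(np.hypot(W[...,0]-e[0],W[...,1]-e[1])<48)
        ct=max(cv2.findContours(m.astype(np.uint8),0,cv2.CHAIN_APPROX_NONE)[0],key=cv2.contourArea)
        h=cv2.convexHull(ct).reshape(-1,2)
        (u,v),ax,_=cv2.fitEllipse(ct)
        v2,u2=np.nonzero(m)
        print(n,c,m.sum(),"ell",ray(u,v,12,ci).round(1),"fit",fitc(ray(h[:,0],h[:,1],12,ci)[:,:2],36.3))
    k=cmask(p,"purple",60)&(np.hypot(W[...,0]-610,W[...,1]-13)<50)&(z>46)&(z<60)
    ct=max(cv2.findContours(k.astype(np.uint8),0,cv2.CHAIN_APPROX_NONE)[0],key=cv2.contourArea)
    (u,v),ax,_=cv2.fitEllipse(ct); print("jar",ray(u,v,53,ci).round(1),ax)
```

```text
top yellow 907 ell [541.5  31.2  12. ] fit (array([541.5587243 ,  31.27757955]), np.float64(0.5975487052531933))
top red 861 ell [621.   87.1  12. ] fit (array([621.05712404,  87.2773736 ]), np.float64(0.28272019465628584))
top blue 850 ell [590.1 -51.6  12. ] fit (array([590.21929432, -51.33433487]), np.float64(0.3369804538397929))
jar [609.5  13.2  53. ] (26.97062110900879, 27.348190307617188)
scene yellow 621 ell [540.7  32.   12. ] fit (array([542.29789107,  33.37185694]), np.float64(2.1299665236099177))
scene red 545 ell [624.6  91.1  12. ] fit (array([622.63459414,  89.25816229]), np.float64(0.6388770003746944))
scene blue 728 ell [591.8 -50.2  12. ] fit (array([591.6078958 , -49.47673979]), np.float64(0.6368939070344602))
jar [613.2  12.4  53. ] (22.786340713500977, 27.048643112182617)
```

```bash
python3 -m pendant '[[[-1,0.006,0.040,0,0],[-1,0.012,0.08,0,0],[-1,0.018,0.12,0,0],[-1,0.024,0.16,0,0],[-1,0.030,0.20,0,0],[-1,0.036,0.24,0,0],[-1,0.042,0.28,0,0],[-1,0.049,0.323,0,0],[-1,0.049,0.323,0,0],[-1,0.049,0.323,-0.04,0],[-1,0.049,0.323,-0.08,0],[-1,0.049,0.323,-0.11,0],[-1,0.049,0.323,-0.135,0],[-1,0.049,0.323,-0.155,0],[-1,0.049,0.323,-0.17,0],[-1,0.049,0.323,-0.18,0],[-1,0.049,0.323,-0.183,0],[-1,0.049,0.323,-0.183,0],[-1,0.049,0.323,-0.183,0]]]'
python3 - <<'E'
from h import *
cap("scene","s6")
E
```

```text
time_s: 22.15
eef_pos: [611.4, 13.2, 19.1]
ee_rot: [0.001, 0.795, 0.606, 0.0]
force: [-0.3, 0.2, 1.5]
grip_width: 0.999
```

View pics/s6.png

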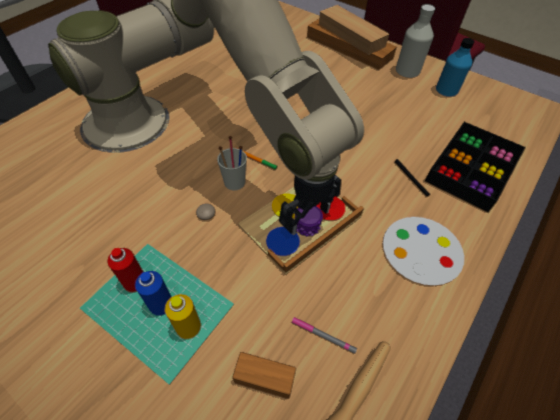

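The fingers straddle the jar at (308,215), and nothing else has been disturbed. I grip and lift.

```bash
python3 -m pendant '[[[1,0,0,0,0],[1,0,0,0,0],[1,0,0,0,0],[1,0,0,0,0],[1,0,0,0,0],[1,0,0,0,0],[1,0,0,0,0],[1,0,0,0,0],[1,0,0,0.02,0],[1,0,0,0.05,0],[1,0,0,0.08,0],[1,0,0,0.10,0],[1,0,0,0.10,0],[1,0,0,0.10,0]]]' 40
python3 - <<'E'
from h import *
p,d,ci=cap("scene","s7"); cv2.imwrite("pics/s7z.png",cv2.resize(p[120:300,200:420,::-1],None,fx=3,fy=3))
E
```

```text
time_s: 23.6
eef_pos: [610.4, 13.2, 117.2]
ee_rot: [-0.0, 0.795, 0.606, -0.001]
force: [-0.2, -0.3, -1.7]
grip_width: 0.687
```

View pics/s7z.png

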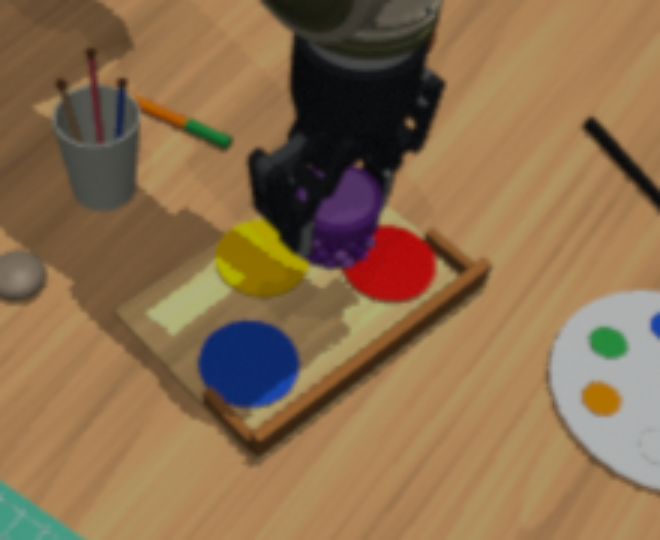

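```bash
python3 -m pendant '[[[1,-0.014,0.030,0,0],[1,-0.028,0.060,0,0],[1,-0.041,0.09,0,0],[1,-0.055,0.12,0,0],[1,-0.069,0.15,0,0],[1,-0.083,0.18,0,0],[1,-0.096,0.21,0,0],[1,-0.110,0.24,0,0],[1,-0.124,0.27,0,0],[1,-0.138,0.301,0,0],[1,-0.138,0.301,0,0],[1,-0.138,0.301,0,0],[1,-0.138,0.301,-0.03,0],[1,-0.138,0.301,-0.06,0],[1,-0.138,0.301,-0.08,0],[1,-0.138,0.301,-0.094,0],[1,-0.138,0.301,-0.10,0],[1,-0.138,0.301,-0.102,0],[1,-0.138,0.301,-0.102,0],[1,-0.138,0.301,-0.102,0]]]'
python3 -m pendant '[[[-1,0,0,0,0],[-1,0,0,0,0],[-1,0,0,0,0],[-1,0,0,0,0],[-1,0,0,0,0],[-1,0,0,0.03,0],[-1,0,0,0.07,0],[-1,0,0,0.12,0],[-1,0,0,0.185,0],[-1,0,0,0.185,0],[-1,0,0,0.185,0],[-1,0,0,0.185,0],[-1,0,-0.04,0.185,0],[-1,0,-0.08,0.185,0],[-1,0,-0.12,0.185,0],[-1,0,-0.16,0.185,0],[-1,0,-0.16,0.185,0]]]'
python3 - <<'E'
from h import *
for n in ("top","scene"):
    p,d,ci=cap(n,n+"8"); W=world(d,ci); z=W[...,2]; h=hsv(p)
    k=cmask(p,"purple",60)&(np.hypot(W[...,0]-472,W[...,1]-314)<50)&(z>42)&(z<58)
    if k.sum()>50:
        ct=max(cv2.findContours(k.astype(np.uint8),0,cv2.CHAIN_APPROX_NONE)[0],key=cv2.contourArea)
        (u,v),ax,_=cv2.fitEllipse(ct); print(n,"jar",ray(u,v,50,ci).round(1),ax)
    for c,e in {"red":(410,-310),"blue":(487,-310),"yellow":(562,-310)}.items():
        k=(z>118)&(z<130)&(np.hypot(W[...,0]-e[0],W[...,1]-e[1])<30)
        if k.sum()>8: q=W[k]; print(n,c,np.median(q,0).round(1),((q.min(0)+q.max(0))/2).round(1),k.sum())
E
```

```text
time_s: 25.65
eef_pos: [473.5, 314.4, 17.2]
ee_rot: [0.0, 0.795, 0.606, 0.001]
force: [-0.7, 0.5, -2.7]
grip_width: 0.688
time_s: 27.35
eef_pos: [472.4, 150.8, 199.5]
ee_rot: [-0.001, 0.796, 0.605, -0.002]
force: [-0.6, 0.1, 0.2]
grip_width: 0.999
top red [ 409.  -309.7  122.4] [ 409.8 -310.5  123.3] 75
top blue [ 487.3 -310.   122.4] [ 487.4 -310.2  122.4] 73
top yellow [ 560.9 -309.1  122.3] [ 561.3 -309.1  122.2] 71
scene jar [476.  310.6  50. ] (15.896831512451172, 21.245750427246094)
scene red [ 411.5 -308.3  122.1] [ 410.  -308.6  121.1] 93
scene blue [ 489.1 -308.8  122.3] [ 488.7 -308.9  122.1] 99
scene yellow [ 563.5 -308.2  122.3] [ 562.9 -307.7  121.9] 113
```

View pics/top8.png

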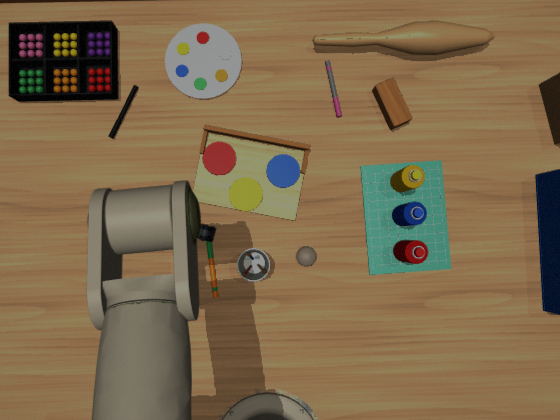

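View pics/scene8.png

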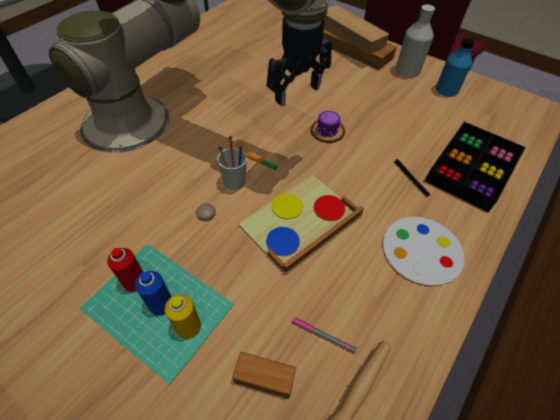

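The jar stands on the cork at (329,125), with no fingers on it, and the bottles are still on the mat. Next I fetch the red bottle.

```bash
python3 -m pendant '[[[-1,-0.006,-0.045,0,0],[-1,-0.012,-0.09,0,0],[-1,-0.018,-0.135,0,0],[-1,-0.024,-0.18,0,0],[-1,-0.030,-0.225,0,0],[-1,-0.036,-0.27,0,0],[-1,-0.042,-0.315,0,0],[-1,-0.048,-0.36,0,0],[-1,-0.055,-0.405,0,0],[-1,-0.063,-0.45,0,0],[-1,-0.063,-0.464,0,0],[-1,-0.063,-0.464,0,0],[-1,-0.063,-0.464,0,0],[-1,-0.063,-0.464,0,0]]]'
```

```text
time_s: 28.85
eef_pos: [410.6, -308.0, 201.1]
ee_rot: [-0.0, 0.795, 0.607, 0.0]
force: [0.2, 0.0, -0.4]
grip_width: 0.999
```

```bash
python3 -m pendant '[[[-1,0,0,-0.04,0],[-1,0,0,-0.08,0],[-1,0,0,-0.11,0],[-1,0,0,-0.13,0],[-1,0,0,-0.138,0],[-1,0,0,-0.138,0],[-1,0,0,-0.138,0],[1,0,0,-0.138,0],[1,0,0,-0.138,0],[1,0,0,-0.138,0],[1,0,0,-0.138,0],[1,0,0,-0.138,0],[1,0,0,-0.138,0],[1,0,0,-0.138,0],[1,0,0,-0.138,0],[1,0,0,-0.11,0],[1,0,0,-0.07,0],[1,0,0,-0.03,0],[1,0,0,-0.01,0],[1,0,0,-0.01,0]]]' 40
python3 - <<'E'
from h import *
cap("top","t9");cap("scene","s9")
E
```

```text
time_s: 30.85
eef_pos: [410.6, -310.5, 193.7]
ee_rot: [0.003, 0.795, 0.606, 0.0]
force: [0.1, 0.0, -2.7]
grip_width: 0.552
```

View pics/s9.png

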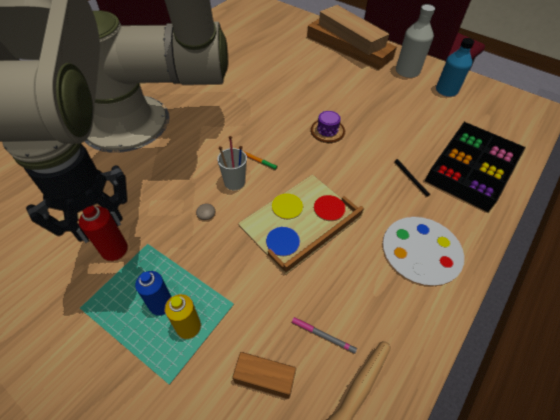

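Run:
```python
from h import *
for n in ("top","scene"):
    p,d,ci=cap(n); W=world(d,ci); z=W[...,2]; h=hsv(p)
    k=cmask(p,"purple",60)&(np.hypot(W[...,0]-472,W[...,1]-314)<50)&(z>42)&(z<58)
    ct=max(cv2.findContours(k.astype(np.uint8),0,cv2.CHAIN_APPROX_NONE)[0],key=cv2.contourArea)
    (u,v),ax,_=cv2.fitEllipse(ct); print(n,"jar",ray(u,v,50,ci).round(1),ax,k.sum())
```

```text
top jar [472.1 312.2  50. ] (27.293109893798828, 27.733461380004883) 629
scene jar [476.  310.6  50. ] (15.795008659362793, 21.55187225341797) 291
```

```bash
python3 -m pendant '[[[1,0.019,0.035,0,0],[1,0.037,0.070,0,0],[1,0.056,0.105,0,0],[1,0.075,0.14,0,0],[1,0.093,0.175,0,0],[1,0.112,0.21,0,0],[1,0.131,0.245,0,0],[1,0.150,0.28,0,0],[1,0.168,0.315,0,0],[1,0.187,0.35,0,0],[1,0.203,0.38,0,0],[1,0.212,0.397,0,0],[1,0.212,0.397,0,0],[1,0.212,0.397,0,0],[1,0.212,0.397,-0.04,0],[1,0.212,0.397,-0.07,0],[1,0.212,0.397,-0.09,0],[1,0.212,0.397,-0.105,0],[1,0.212,0.397,-0.110,0],[1,0.212,0.397,-0.110,0]]]'
python3 - <<'E'
from h import *
p,d,ci=cap("scene","s10"); cv2.imwrite("pics/s10z.png",cv2.resize(p[120:300,200:420,::-1],None,fx=3,fy=3))
E
```

```text
time_s: 33.05
eef_pos: [621.9, 86.8, 81.2]
ee_rot: [-0.0, 0.795, 0.606, -0.0]
force: [-0.4, -0.2, -2.3]
grip_width: 0.552
```

View pics/s10z.png

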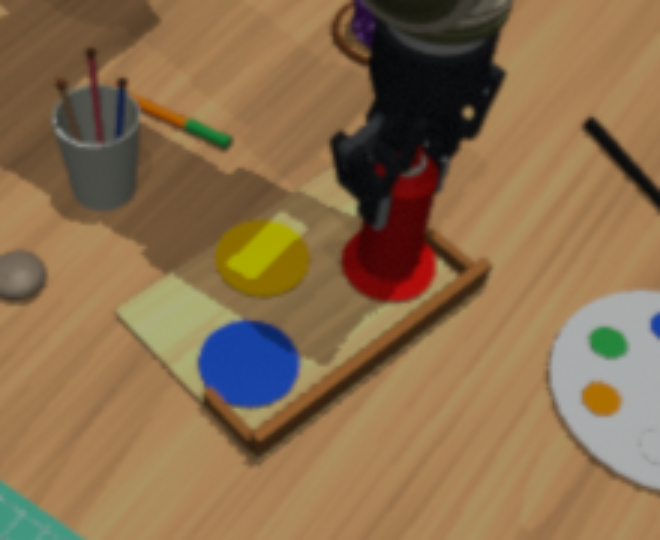

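```bash
python3 -m pendant '[[[1,0,0,-0.004,0],[1,0,0,-0.008,0],[1,0,0,-0.008,0],[1,0,0,-0.008,0],[-1,0,0,-0.008,0],[-1,0,0,-0.008,0],[-1,0,0,-0.008,0],[-1,0,0,-0.008,0],[-1,0,0,-0.008,0],[-1,0,0,0.01,0],[-1,0,0,0.04,0],[-1,0,0,0.08,0],[-1,0,0,0.12,0],[-1,0,0,0.12,0],[-1,0,0,0.12,0]]]'
python3 -m pendant '[[[-1,-0.015,-0.045,0,0],[-1,-0.030,-0.09,0,0],[-1,-0.046,-0.135,0,0],[-1,-0.061,-0.18,0,0],[-1,-0.076,-0.225,0,0],[-1,-0.091,-0.27,0,0],[-1,-0.106,-0.315,0,0],[-1,-0.121,-0.36,0,0],[-1,-0.134,-0.397,0,0],[-1,-0.134,-0.397,0,0],[-1,-0.134,-0.397,0,0],[-1,-0.134,-0.397,0,0]]]'
python3 - <<'E'
from h import *
for n in ("top","scene"):
    p,d,ci=cap(n,n+"11"); W=world(d,ci); z=W[...,2]; h=hsv(p)
    k=(z>127)&(z<140)&(np.hypot(W[...,0]-622,W[...,1]-88)<30)
    q=W[k]; print(n,q.mean(0).round(1),((q.min(0)+q.max(0))/2).round(1),k.sum())
E
```

```text
time_s: 34.6
eef_pos: [622.0, 87.3, 201.7]
ee_rot: [0.0, 0.795, 0.606, 0.0]
force: [0.7, 0.4, -0.5]
grip_width: 0.999
time_s: 35.8
eef_pos: [488.0, -308.7, 200.4]
ee_rot: [-0.001, 0.795, 0.607, -0.0]
force: [0.1, 0.8, -0.5]
grip_width: 1.002
top [620.2  86.5 130.8] [619.7  86.1 130.9] 72
scene [622.5  87.3 131.2] [622.3  88.7 130.9] 62
```

View pics/scene11.png

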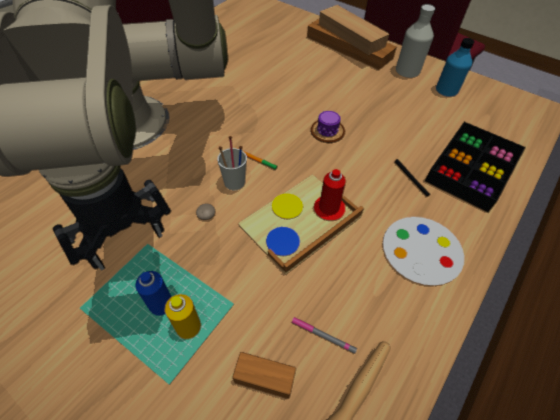

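Red stands within about 1 mm of the centre of its coaster in both views. Now blue.

```bash
python3 -m pendant '[[[-1,0,0,-0.04,0],[-1,0,0,-0.08,0],[-1,0,0,-0.11,0],[-1,0,0,-0.13,0],[-1,0,0,-0.138,0],[-1,0,0,-0.138,0],[-1,0,0,-0.138,0],[1,0,0,-0.138,0],[1,0,0,-0.138,0],[1,0,0,-0.138,0],[1,0,0,-0.138,0],[1,0,0,-0.138,0],[1,0,0,-0.138,0],[1,0,0,-0.138,0],[1,0,0,-0.138,0],[1,0,0,-0.11,0],[1,0,0,-0.07,0],[1,0,0,-0.03,0],[1,0,0,-0.01,0],[1,0,0,-0.01,0]]]' 40
python3 -m pendant '[[[1,0.014,0.035,0,0],[1,0.028,0.070,0,0],[1,0.042,0.105,0,0],[1,0.056,0.14,0,0],[1,0.070,0.175,0,0],[1,0.084,0.21,0,0],[1,0.098,0.245,0,0],[1,0.103,0.258,0,0],[1,0.103,0.258,0,0],[1,0.103,0.258,0,0],[1,0.103,0.258,-0.04,0],[1,0.103,0.258,-0.07,0],[1,0.103,0.258,-0.09,0],[1,0.103,0.258,-0.105,0],[1,0.103,0.258,-0.110,0],[1,0.103,0.258,-0.110,0]]]'
python3 - <<'E'
from h import *
p,d,ci=cap("scene","s12"); cv2.imwrite("pics/s12z.png",cv2.resize(p[120:300,200:420,::-1],None,fx=3,fy=3))
E
```

```text
time_s: 37.9
eef_pos: [488.7, -310.4, 194.0]
ee_rot: [0.003, 0.795, 0.606, 0.0]
force: [0.8, -0.1, -3.5]
grip_width: 0.551
time_s: 39.5
eef_pos: [590.4, -52.7, 80.8]
ee_rot: [-0.0, 0.796, 0.606, -0.0]
force: [0.4, 0.1, -2.2]
grip_width: 0.553
```

View pics/s12z.png

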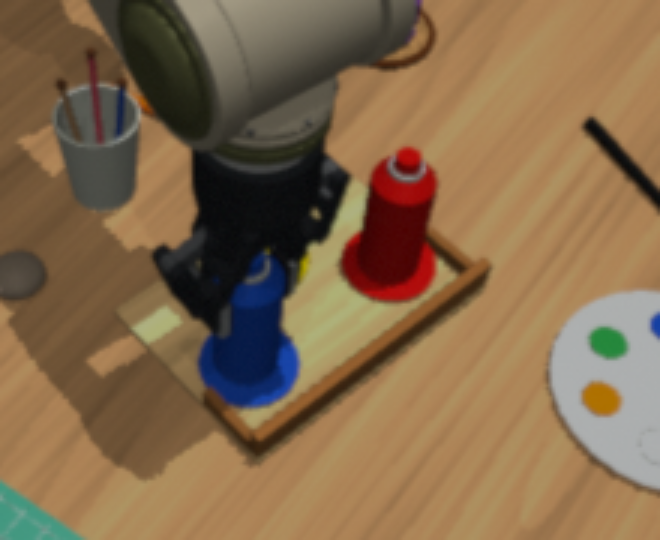

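```bash
python3 -m pendant '[[[1,0,0,-0.004,0],[1,0,0,-0.008,0],[1,0,0,-0.008,0],[1,0,0,-0.008,0],[-1,0,0,-0.008,0],[-1,0,0,-0.008,0],[-1,0,0,-0.008,0],[-1,0,0,-0.008,0],[-1,0,0,-0.008,0],[-1,0,0,0.01,0],[-1,0,0,0.04,0],[-1,0,0,0.08,0],[-1,0,0,0.12,0],[-1,0,0,0.12,0],[-1,0,0,0.12,0]]]'
python3 -m pendant '[[[-1,-0.005,-0.045,0,0],[-1,-0.010,-0.09,0,0],[-1,-0.015,-0.135,0,0],[-1,-0.020,-0.18,0,0],[-1,-0.025,-0.225,0,0],[-1,-0.029,-0.258,0,0],[-1,-0.029,-0.258,0,0],[-1,-0.029,-0.258,0,0],[-1,-0.029,-0.258,0,0]]]'
python3 -m pendant '[[[-1,0,0,-0.04,0],[-1,0,0,-0.08,0],[-1,0,0,-0.11,0],[-1,0,0,-0.13,0],[-1,0,0,-0.138,0],[-1,0,0,-0.138,0],[-1,0,0,-0.138,0],[1,0,0,-0.138,0],[1,0,0,-0.138,0],[1,0,0,-0.138,0],[1,0,0,-0.138,0],[1,0,0,-0.138,0],[1,0,0,-0.138,0],[1,0,0,-0.138,0],[1,0,0,-0.138,0],[1,0,0,-0.11,0],[1,0,0,-0.07,0],[1,0,0,-0.03,0],[1,0,0,-0.01,0],[1,0,0,-0.01,0]]]' 40
python3 - <<'E'
from h import *
cap("scene","s13")
E
```

```text
time_s: 41.05
eef_pos: [591.0, -51.7, 201.7]
ee_rot: [0.0, 0.795, 0.606, 0.0]
force: [0.4, -0.4, -1.0]
grip_width: 1.001
time_s: 41.95
eef_pos: [562.0, -308.4, 200.5]
ee_rot: [-0.001, 0.795, 0.607, -0.0]
force: [0.3, 0.3, 0.9]
grip_width: 0.998
time_s: 43.95
eef_pos: [562.7, -310.4, 194.2]
ee_rot: [0.003, 0.795, 0.606, 0.001]
force: [-0.1, -0.0, -2.5]
grip_width: 0.543
```

View pics/s13.png

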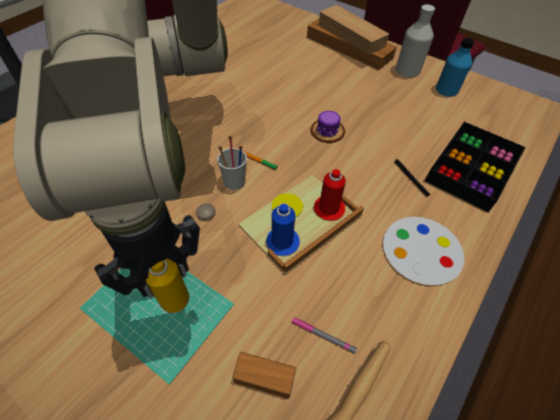

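```bash
python3 -m pendant '[[[1,0,0,0.02,0],[1,-0.01,0.02,0.04,0],[1,-0.02,0.05,0.05,0],[1,-0.03,0.085,0.05,0],[1,-0.04,0.12,0.05,0],[1,-0.05,0.155,0.05,0],[1,-0.05,0.19,0.05,0],[1,-0.05,0.225,0.05,0],[1,-0.05,0.26,0.05,0],[1,-0.04,0.295,0.05,0],[1,-0.03,0.325,0.05,0],[1,-0.02,0.341,0.05,0],[1,-0.02,0.341,0.05,0],[1,-0.02,0.341,0.02,0],[1,-0.02,0.341,-0.02,0],[1,-0.02,0.341,-0.06,0],[1,-0.02,0.341,-0.09,0],[1,-0.02,0.341,-0.105,0],[1,-0.02,0.341,-0.110,0],[1,-0.02,0.341,-0.110,0]]]'
python3 - <<'E'
from h import *
p,d,ci=cap("scene","s14"); cv2.imwrite("pics/s14z.png",cv2.resize(p[120:300,200:420,::-1],None,fx=3,fy=3))
E
```

```text
time_s: 46.0
eef_pos: [541.2, 30.8, 80.3]
ee_rot: [-0.001, 0.795, 0.606, -0.001]
force: [-0.0, 0.3, -1.4]
grip_width: 0.549
```

View pics/s14z.png

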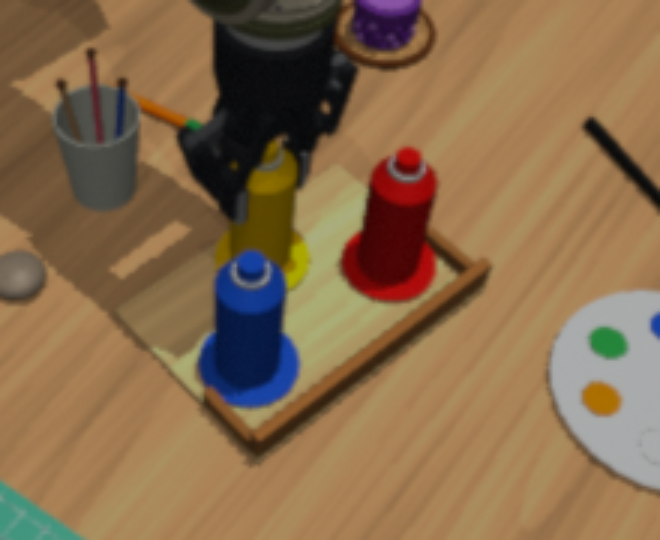

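```bash
python3 -m pendant '[[[1,0,0,-0.004,0],[1,0,0,-0.008,0],[1,0,0,-0.008,0],[1,0,0,-0.008,0],[-1,0,0,-0.008,0],[-1,0,0,-0.008,0],[-1,0,0,-0.008,0],[-1,0,0,-0.008,0],[-1,0,0,-0.008,0],[-1,0,0,0.01,0],[-1,0,0,0.04,0],[-1,0,0,0.08,0],[-1,0,0,0.12,0],[-1,0,0,0.15,0],[-1,0,0,0.15,0],[-1,0,0,0.15,0]]]'
python3 -m pendant '[[[-1,-0.02,-0.04,0,0],[-1,-0.04,-0.08,0,0],[-1,-0.06,-0.12,0,0],[-1,-0.08,-0.16,0,0],[-1,-0.10,-0.20,0,0],[-1,-0.12,-0.24,0,0],[-1,-0.14,-0.28,0,0],[-1,-0.16,-0.32,0,0],[-1,-0.16,-0.32,0,0],[-1,-0.16,-0.32,0,0],[-1,-0.16,-0.32,0,0]]]'
python3 - <<'E'
from h import *
co={"top":{"red":(621,87.1),"blue":(590.1,-51.5),"yellow":(541.5,31.2)},"scene":{"red":(622.6,89.3),"blue":(591.6,-49.5),"yellow":(542.,33)}}
for n in ("top","scene"):
    p,d,ci=cap(n,n+"15"); W=world(d,ci); z=W[...,2]; h=hsv(p)
    for c,e in co[n].items():
        k=(z>127)&(z<140)&(np.hypot(W[...,0]-e[0],W[...,1]-e[1])<30)
        q=W[k]; print(n,c,"off",(q.mean(0)[:2]-e).round(1),q[:,2].max(),k.sum())
    k=cmask(p,"purple",60)&(np.hypot(W[...,0]-472,W[...,1]-314)<50)&(z>42)&(z<58)
    ct=max(cv2.findContours(k.astype(np.uint8),0,cv2.CHAIN_APPROX_NONE)[0],key=cv2.contourArea)
    (u,v),ax,_=cv2.fitEllipse(ct); print(n,"jar",ray(u,v,50,ci).round(1))
    k=(z>20)&(z<90)&(abs(W[...,0]-400)<80)&(abs(W[...,1]-10)<80)
    q=W[k]; print(n,"cup",q.mean(0).round(1),((q.min(0)+q.max(0))/2).round(1))
E
```

```text
time_s: 47.65
eef_pos: [541.8, 31.3, 231.2]
ee_rot: [0.0, 0.795, 0.606, 0.0]
force: [-0.4, 0.9, -1.1]
grip_width: 0.998
time_s: 48.75
eef_pos: [382.1, -287.7, 230.5]
ee_rot: [-0.001, 0.795, 0.607, 0.0]
force: [-0.2, 0.7, 0.3]
grip_width: 1.0
top red off [-0.9 -0.6] 135.2021277982506 72
top blue off [-0.8 -1.1] 135.6048909966665 72
top yellow off [-0.7 -0.6] 135.31818605477787 71
top jar [472.1 312.2  50. ]
top cup [389.3  18.4  63.8] [392.4  17.1  54.9]
scene red off [ 0.1 -2. ] 135.3913301434475 62
scene blue off [-0.1 -2.6] 133.57443304475936 77
scene yellow off [ 1.1 -0.5] 133.51188361606327 61
scene jar [476.  310.6  50. ]
scene cup [396.3  16.5  60.8] [394.   19.3  54.8]
```

View pics/top15.png

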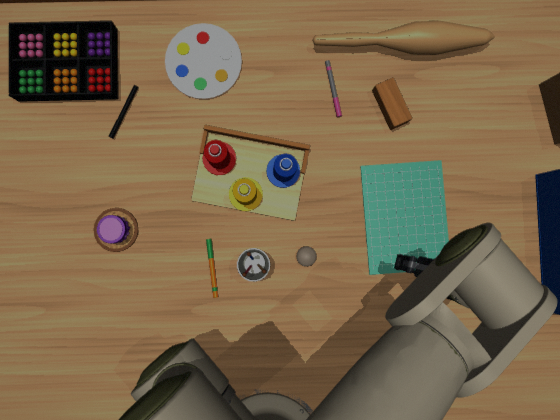

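View pics/scene15.png

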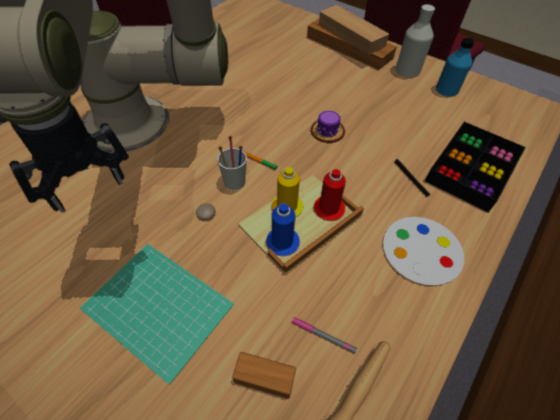

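The pictures show red (218,153), blue (284,167) and yellow (245,191) upright, each on the coaster of its own colour. The jar stands on the cork at (113,229) and the cup has not moved, at (254,265). I hand the job in.

```bash
python3 -c "
from rig import order
print(order.finish_job())"
```

```text
the job is handed in; nothing more can be done
None
```

The job is done and handed in after about 49 s of the 144 s allowed. I moved the red, blue and yellow bottles to the mat and stood the bead jar on the cork disc. I then put each bottle back on the coaster of its own colour; red and yellow had started on each other's.

Last checks with the arm clear of everything:
- **Bottles:** all three are upright. In the top view their centres are 1 to 1.4 mm from their coaster centres. The scene view agrees to within 2.6 mm.
- **Jar:** it is about 2 mm from the disc's centre in the top view. The scene view gives about 5 mm, but there I fitted the jar's side-on outline, so I trust it less.
- **Cup of brushes:** its position is unchanged to within 0.3 mm in both views.
- **Forces:** the readings at the end of each move never showed more than about 6 N on the tool.

The two cameras disagree with each other by 1 to 3 mm, in line with their stated calibration. No check failed.

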